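Run the awning in at the back door

TASK

A shower is coming, so run the awning over the back door in a little: push the green spring-centred toggle on its grey switch box well over towards the white dot, hold it over for at least one second, then let go so that it springs back upright by itself. Never push it towards the black bar, and leave the yellow toggle (the roof vent) and the capped glass jar alone.

Things in the scene. Friction and masses are not known exactly. Their poses are not given: they have to be found in the camera images.
- awning_switch: Awning switch: grey box 100 x 100 x 55 mm high, fixed to the slab, a green toggle upright in the middle of its top. Origin: centre of its underside; z up; y points to the side with the white dot (on top, 37 mm out), -y to the black bar. Toggle: 10 mm stalk, then a green paddle 26 mm wide (x), 12 mm thick (y), 28 to 80 mm above the box's top. Nothing else within 85 mm of the middle.
- awning_toggle (a joint): Lean of the green toggle, rad: 0 upright, positive towards the white dot (+y of awning_switch). It pivots about the box's x axis at the height of the box's top; stops at -0.65 and 0.65. The awning runs in while it is beyond 0.30. A spring of 0.30 N m/rad returns it to 0 without overshoot: about 4 N holds it at 0.5 when pushed 40 mm above the box's top.
- vent_toggle (a joint): Lean of the yellow toggle of the roof vent, rad, 0 upright; on a grey box of the same build and spring elsewhere on the slab, its middle at least 180 mm from that of awning_switch; values as for the green one. It must be left alone.
- jar: Glass jar with a steel cap screwed tight, 76 mm across and 120 mm high, standing loose at the far side of the slab beyond both switches. Origin: centre of its underside; z is up. It must be left alone.
Not all that is in view belongs to the job. Leave any blue or red look-alike of the part that bears vent_toggle alone.

How it is judged:
By the outcome, as a careful person would: the job done as asked, in the order asked, and still so for the second after the job is handed in, with the robot touching nothing.
It also fails if it takes over 32 s, if anything falls off the work surface, if the arm or the gripper's body presses on something with over 40 N, if the wrist force passes 120 N, or if a joint passes its speed limit or range.

ROBOT

A 6-joint arm with a two-finger parallel gripper is mounted at the origin on the work surface. World frame = base frame: x ahead of the robot, y to its left, z up, the work surface at z = 0. Lengths are in m, angles in degrees, forces in N, time in s.
With the tool pointing down it reaches from about 0.4 to 0.825 m from the base axis. Payload 7 kg.
Tool frame: the origin (TCP) lies between the finger pads; the fingertips stand 19 mm ahead of it and the grasp point (between the pads) is the TCP; z points along the fingers, y is the line along which they close (so a half turn about z gives the same grasp; the last joint's range is limited). The gripper opens to 88 mm and grips with 3 to 60 N. Pads are 19 mm wide; open, the fingers measure 130 mm over their backs; the gripper's body (78 mm by 193 mm) begins 47 mm behind the grasp point.
Start: joints at [82.397, 20.546, 0.682, 0, -70.136, -16.507], TCP at [0.276, 0.616, 0.246] pointing down, gripper open.
Joint ranges: [-176.03, 176.03], [-82.01, 121.73], [-58.28, 71.71], [-173.87, 95.51], [-174.79, -0.11], [-173.66, 173.66]. Speed limits (degrees/s): [136.94, 136.94, 172.46, 180, 180, 180].

INTERFACE

Orientations are given as [roll, pitch, yaw] about the fixed x, y, z axes, in that order (R = Rz(yaw) Ry(pitch) Rx(roll)).
In Python, from plant import get_obs, snapshot, close_job, spot_in, spot_point gives the robot as it stands.
- The arm moves only by the tool play_rows, never from a script. Its argument "plan" is a list of rows, each a list of 6 numbers: the shift along the tool's x, y, z in cm, then the turn, a rotation vector about the tool's x, y, z in degrees. A call has 1 to 20 rows; each row shifts and turns the commanded pose from where the row before left it, along the tool's axes as they then stand; what a row does not reach is not made up. A row lasts 1/12 s, in which the tool goes at most 41.7 mm and 7.16 degrees, less where a joint would pass 70% of its speed; a pose out of reach is approached as far as the arm can. A call is refused whole if a number of a shift passes 4.17 or a number of a turn 7.16, either way. A call with a gripper value outside its range is refused whole. "grip" is the finger opening in cm, from 0 to 8.76, set as the call begins (left out, the last holds). The fingers move at their own pace and stop on an object; the grip force is fixed at half the most. Time passes only in rows, so rows that do not move let the fingers close. It gives the time, the measured TCP pose, the force, the opening and the grip force at its end, in the units of the state.
- get_obs(): the state, without advancing time (a new reading comes with each control period).
- snapshot(name): name is "scene" or "top"; returns a dict with "frame" (384x512x3 uint8, red, green, blue), "fx", "fy", "cx", "cy" (pixels), "position" and "attitude" of the camera in the world. Camera axes: x right, y down, z forward; pixel columns grow to the right and rows downward; lengths in m; the calibration is good to about 2 mm. A picture is of the moment at which its call begins. There is no depth.
- close_job(): hands the job in; it is judged then, once.
Trained networks look in the newest picture that a camera, given by its name, has taken for a name from the list of things; names that differ only in an ending like _2 or _b are one class to them, and where a whole thing is asked for, a point or a joint stands for the part that bears it (a point fixed in the world has none). Each returns a list of dicts, best first, with "score" (0 to 1); they miss things now and then, are a little off and sometimes report something else, mostly with a low value. They report only what shows in the picture. A call takes as long as a camera call. They do not tell look-alikes from the thing itself.
- spot_in(camera, thing): "position" ([x, y, z] in m, in world coordinates, good to about 4 mm: the middle of the surface that is visible of it).
- spot_point(camera, thing): "position" ([x, y, z] in m, in world coordinates, good to about 4 mm: a listed point, or the origin of a listed thing).
The state is a dict: "clock": time; "joint_pos": joint angles; "qvel": joint speeds; "tau": joint torques, N m; "tool_pos": TCP position; "orientation": TCP orientation; "force": force on the tool from outside, world axes, zero at the start; "moment": the same for the moment, N m; "opening": finger opening in m; "gripper_force": force on a finger pad.
Only numpy, scipy, OpenCV 4.12 (cv2) and the standard library are available. Lean on these libraries where they do the work, as an engineer would, in place of code of your own. Each camera call takes 0.05 s, during which the arm holds its last target. There are 200 camera calls.

## Working session

There is one attempt and no reset: what is moved stays moved. The work goes in short steps, Python scripts to look and compute and a tool call to move; the robot and the scene stay as the last step left them, time stands still between calls to the robot, and variables do not carry over. Pictures are saved under pics/ and viewed, at most 10 in all, crops included, and the job is handed in when it is done.

Besides the shell and the picture viewer there is one more tool, called after "Emit:" as name(argument=value, ...), one argument or row to a line, values as JSON. play_rows: Moves the arm, as the interface text tells. Its arguments: {"type":"object","properties":{"plan":{"type":"array","items":{"type":"array","items":{"type":"number"}}},"grip":{"type":"number"}},"required":["plan"]}

```bash
mkdir -p pics; cat > h.py <<'E'
from plant import *
import numpy as np, cv2
from scipy.spatial.transform import Rotation as R
def save(s,n,crop=None,k=1):
    f=s["frame"][:,:,::-1]
    if crop: a,b,c,d=crop; f=f[b:d,a:c]
    cv2.imwrite(f"pics/{n}.png",cv2.resize(np.ascontiguousarray(f),None,fx=k,fy=k,interpolation=cv2.INTER_CUBIC))
def rot(s):
    a=np.array(s["attitude"],float)
    return a if a.shape==(3,3) else R.from_euler("xyz",a,degrees=True).as_matrix()
def ray(s,u,v,z):
    d=rot(s)@np.array([(u-s["cx"])/s["fx"],(v-s["cy"])/s["fy"],1]); p=np.array(s["position"])
    return p+d*(z-p[2])/d[2]
def proj(s,p):
    c=rot(s).T@(np.array(p)-s["position"]); return np.round([s["fx"]*c[0]/c[2]+s["cx"],s["fy"]*c[1]/c[2]+s["cy"]],1)
E
python3 - <<'E'
from h import *
for n in("scene","top"):
    s=snapshot(n); save(s,n+"0",k=1.5); print(n,s["position"],s["attitude"],s["fx"])
    for t in("awning_switch","awning_toggle","vent_toggle","jar"):
        for f in(spot_in,spot_point):
            try:
                for r in f(n,t): print(t,f.__name__,np.round(r["position"],3),round(r["score"],2),proj(s,r["position"]))
            except Exception as e: print(t,f.__name__,e)
print(get_obs())
E
```

```text
scene [0.96916134 0.03433032 0.653556  ] [-146.46858452    0.93169702   96.80477015] 365.6797952310071
awning_switch call [0.512 0.186 0.054] 0.76 [367.6 175.4]
awning_switch call [ 0.494  0.188 -0.002] 0.78 [362.1 184.2]
awning_toggle call [0.501 0.189 0.115] 0.76 [376.2 151.9]
awning_toggle call it knows: awning_switch, jar
vent_toggle call [ 0.382 -0.053  0.111] 0.78 [257.1 101. ]
vent_toggle call [ 0.59  -0.118  0.119] 0.56 [207.7 174.1]
vent_toggle call [ 0.416 -0.225  0.113] 0.56 [174.5 105.7]
vent_toggle call it knows: awning_switch, jar
jar call [0.805 0.011 0.122] 0.88 [264.5 298.9]
top [ 0.44343068 -0.00403083  0.88560437] [-170.18513608   -1.072308    -89.13536614] 372.82518467508476
awning_switch call [0.492 0.184 0.053] 0.62 [157.3 240. ]
awning_switch call [0.498 0.187 0.001] 0.71 [161.1 239.2]
awning_toggle call it knows: awning_switch, jar
vent_toggle call [ 0.379 -0.05   0.135] 0.51 [264.5 297.5]
vent_toggle call [ 0.416 -0.221  0.13 ] 0.43 [350.6 279.2]
vent_toggle call it knows: awning_switch, jar
jar call [0.769 0.003 0.122] 0.9 [241.5 111.1]
jar call [0.792 0.003 0.002] 0.78 [241.7 121.8]
{'clock': 0.7, 'joint_pos': array([ 8.23962005e+01,  2.05460415e+01,  6.81140722e-01,  1.19261092e-03,
       -7.01364536e+01, -1.65056952e+01]), 'qvel': array([-0.06336795, -0.00115423, -0.00205245,  0.01694476, -0.08985615,
        0.03864854]), 'tau': array([ 7.72066378e-04, -5.82166171e+01,  2.93254924e+01,  7.00089723e+00,
        1.26937131e-02, -2.13606762e-05]), 'tool_pos': array([0.27575196, 0.61607374, 0.24556237]), 'orientation': array([ 1.79999020e+02, -1.46022020e-03, -2.41090894e+01]), 'force': array([-0.4330816 , -0.36881566,  0.40423001]), 'moment': array([-0.00209271,  0.01769624,  0.02405908]), 'gripper_force': 0.0, 'opening': 0.08769306039219524}
```

View pics/scene0.png

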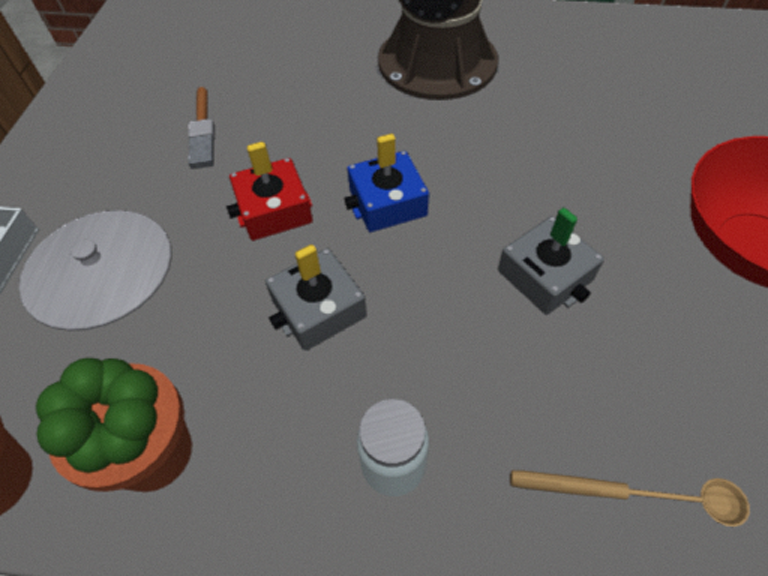

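View pics/top0.png

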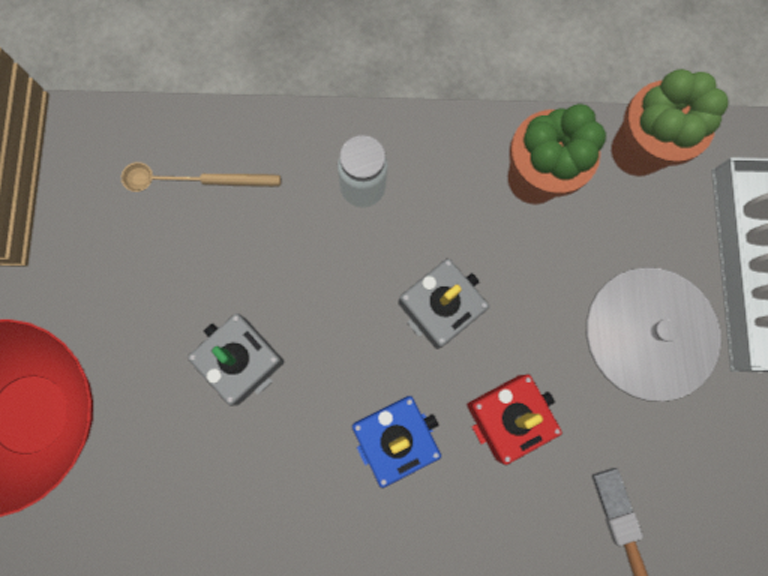

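The scene shows the green toggle on a grey box at scene px (370,165) and top px (157,240). Its white dot is at about top (143,250) and its black bar at about (168,227). Candidates that could be confused with it, at top px: yellow on grey, the vent (297,200); yellow on blue (264,295); yellow on red (345,279). Only the green one fits the description.

```bash
python3 - <<'E'
from h import *
s=snapshot("top"); f=s["frame"]; save(s,"crop1",(110,195,210,285),6)
# white dot / dark bar centroids in the box
roi=f[195:285,110:210].astype(int); 
w=(roi.min(2)>170).astype(np.uint8); n,l,st,c=cv2.connectedComponentsWithStats(w)
for i in range(1,n):
    if st[i,4]>15: u,v=c[i]+[110,195]; print("white",st[i,4],u,v,ray(s,u,v,.055).round(4))
b=(roi.max(2)<50).astype(np.uint8); n,l,st,c=cv2.connectedComponentsWithStats(b)
for i in range(1,n):
    if st[i,4]>8: u,v=c[i]+[110,195]; print("dark",st[i,4],u,v,ray(s,u,v,.055).round(4))
g=((roi[...,1]>roi[...,0]+30)&(roi[...,1]>roi[...,2]+20)).astype(np.uint8); v,u=np.nonzero(g); print("green",u.mean()+110,v.mean()+195,ray(s,u.mean()+110,v.mean()+195,.12).round(4))
E
```

```text
white 71 142.14084507042253 250.01408450704224 [0.4699 0.2156 0.055 ]
dark 31 139.80645161290323 219.5483870967742 [0.5371 0.2251 0.055 ]
dark 207 156.94202898550725 238.67149758454107 [0.4953 0.1846 0.055 ]
green 148.2 236.59047619047618 [0.4952 0.1879 0.12  ]
```

View pics/crop1.png

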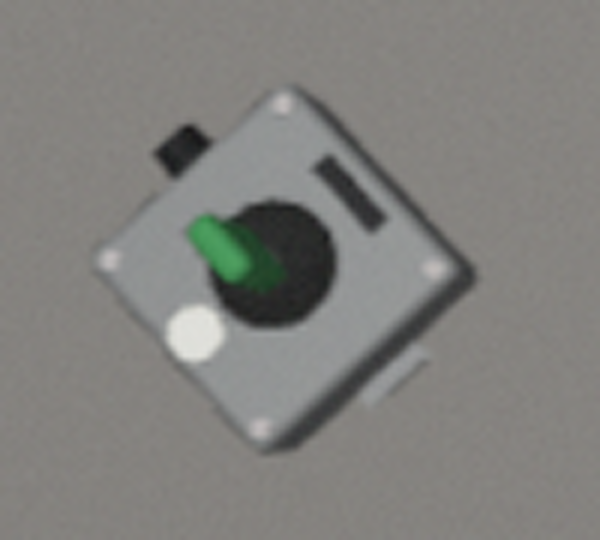

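The crop confirms the choice: a grey box with a green paddle leaning only by perspective. The white dot is at crop (195,332), the bar at (350,194), and the box screws at (284,103), (110,260), (435,268) and (261,429).

```bash
cat >> h.py <<'E'
def shift(o,p):  # cm in tool axes
    return (R.from_euler("xyz",o["orientation"],degrees=True).as_matrix().T@(np.array(p)-o["tool_pos"])*100).round(2)
E
python3 - <<'E'
from h import *
s=snapshot("top")
P=lambda a,b: ray(s,110+(a+.5)/6-.5,195+(b+.5)/6-.5,.055)
sc=[P(*q) for q in((284,103),(110,260),(435,268),(261,429))]; c=np.mean(sc,0)
dot=P(195,332); bar=P(350,194)
d1=(dot-bar);d1/=np.linalg.norm(d1); d2=sc[1]-sc[0]+sc[3]-sc[2]; d2/=np.linalg.norm(d2)
d3=sc[1]+sc[3]-sc[0]-sc[2]; d3/=np.linalg.norm(d3)
print("centre",c.round(4),"dot",dot.round(4),"|dot-c|",np.linalg.norm(dot-c).round(4),[np.linalg.norm(sc[i]-c).round(4) for i in range(4)])
for d in(d1,d3): print("dir deg",np.degrees(np.arctan2(d[1],d[0])).round(1), "c from dot",(dot-.037*d).round(4))
E
```

```text
centre [0.4954 0.1889 0.055 ] dot [0.4701 0.2157 0.055 ] |dot-c| 0.0369 [np.float64(0.0599), np.float64(0.0597), np.float64(0.0597), np.float64(0.0599)]
dir deg 133.7 c from dot [0.4957 0.189  0.055 ]
dir deg 134.5 c from dot [0.4961 0.1894 0.055 ]
```

Emit:
play_rows(
  grip=0,
  plan=[
    [3.07, 2.3, 0, 0, 0, 0],
    [3.07, 2.3, 0, 0, 0, 0],
    [3.07, 2.3, 0, 0, 0, 0],
    [3.07, 2.3, 0, 0, 0, 0],
    [3.07, 2.3, 0, 0, 0, 0],
    [3.07, 2.3, 0, 0, 0, 0],
    [3.07, 2.3, 0, 0, 0, 0],
    [3.07, 2.3, 0, 0, 0, 0],
    [3.07, 2.3, 0, 0, 0, 0],
    [3.07, 2.3, 0, 0, 0, 0],
    [3.07, 2.3, 0, 0, 0, 0],
    [3.07, 2.3, 0, 0, 0, 0],
    [3.07, 2.3, 0, 0, 0, 0],
    [3.07, 2.3, 0, 0, 0, 0],
    [0, 0, 0, 0, 0, 5.5],
    [0, 0, 0, 0, 0, 5.5],
    [0, 0, 0, 0, 0, 5.5],
    [0, 0, 0, 0, 0, 5.5],
    [0, 0, 0, 0, 0, 0],
    [0, 0, 0, 0, 0, 0],
  ],
)

```text
clock: 2.47
tool_pos: [0.5365, 0.1466, 0.2457]
orientation: [-180.0, -0.0, -45.9]
force: [-0.6, 0.2, -0.2]
opening: 0.0005
gripper_force: 0.0
```

Emit:
play_rows(
  plan=[
    [0, 0, 3, 0, 0, 0],
    [0, 0, 3, 0, 0, 0],
    [0, 0, 3, 0, 0, 0],
    [0, 0, 2.5, 0, 0, 0],
    [0, 0, 1.2, 0, 0, 0],
    [0, 0, 0, 0, 0, 0],
    [0, 0, 0, 0, 0, 0],
  ],
)

```text
clock: 3.05
tool_pos: [0.5365, 0.1466, 0.1184]
orientation: [179.9, -0.0, -46.0]
force: [0.9, -0.6, 0.1]
opening: 0.0007
gripper_force: 0.0
```

```bash
python3 - <<'E'
from h import *
o=get_obs(); print(o["tool_pos"],o["force"])
u=np.array([-.695,.719,0]); c=np.array([.4955,.189,.119])
print(shift(o,c+.0095*u), "contact", shift(o,c-.0155*u))
s=snapshot("scene"); save(s,"sc1",(280,60,480,210),4)
E
```

```text
[0.5364677  0.14661858 0.11839645] [ 0.87504175 -0.55294794  0.14520399]
[-6.84 -0.   -0.06] contact [-4.34 -0.   -0.06]
```

View pics/sc1.png

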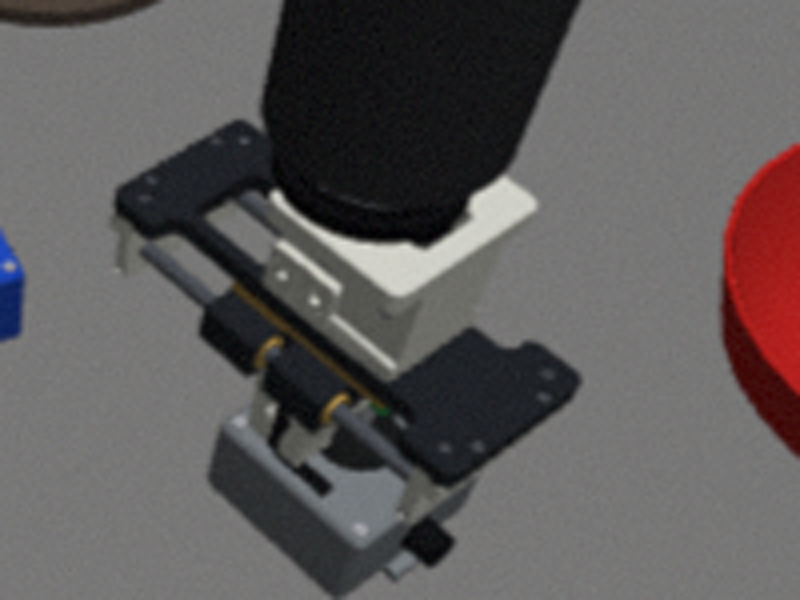

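The closed fingers, at crop (285,430), stand over the bar side, clear of the toggle, which is hidden under the gripper. Pushing now.

Emit:
play_rows(
  plan=[
    [-1.5, 0, 0, 0, 0, 0],
    [-1.5, 0, 0, 0, 0, 0],
    [-1, 0, 0, 0, 0, 0],
    [-0.5, 0, 0, 0, 0, 0],
    [-0.5, 0, 0, 0, 0, 0],
    [-0.5, 0, 0, 0, 0, 0],
    [-0.5, 0, 0, 0, 0, 0],
    [-0.5, 0, 0, 0, 0, 0],
    [-0.4, 0, 0, 0, 0, 0],
    [0, 0, 0, 0, 0, 0],
    [0, 0, 0, 0, 0, 0],
    [0, 0, 0, 0, 0, 0],
  ],
)

```text
clock: 4.1
tool_pos: [0.4887, 0.1962, 0.1186]
orientation: [180.0, -0.0, -46.1]
force: [2.1, -2.2, 0.8]
opening: 0.0003
gripper_force: 1.4
```

```bash
python3 - <<'E'
from h import *
u=np.array([-.695,.719,0]); c=np.array([.4955,.189,.119])
o=get_obs(); print(o["tool_pos"],(o["tool_pos"]-c)@u,o["force"],o["force"]@u)
s=snapshot("scene"); save(s,"sc2",(300,80,460,200),5)
s=snapshot("top"); save(s,"top2",(80,170,240,290),5)
E
```

```text
[0.48870437 0.19622319 0.11856224] 0.009916440001011492 [ 2.05563303 -2.18611915  0.81418413] -3.000484622982901
```

View pics/sc2.png

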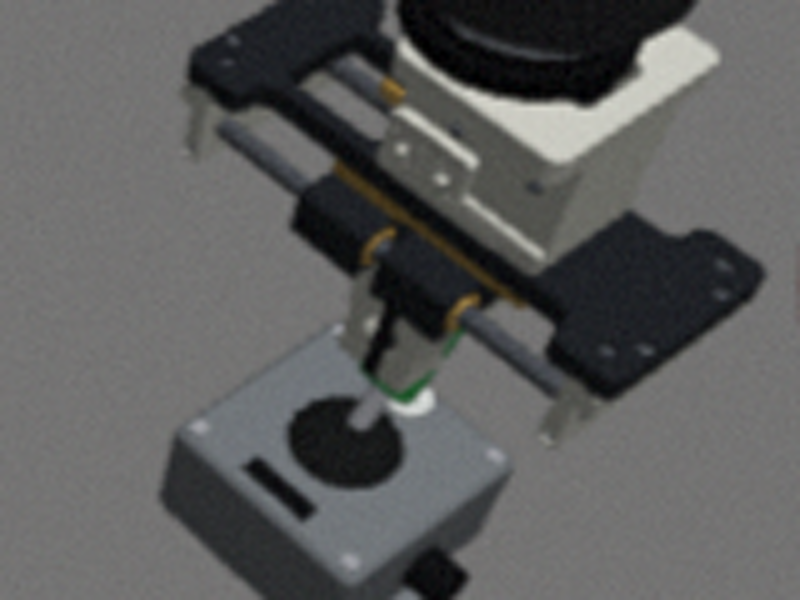

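View pics/top2.png

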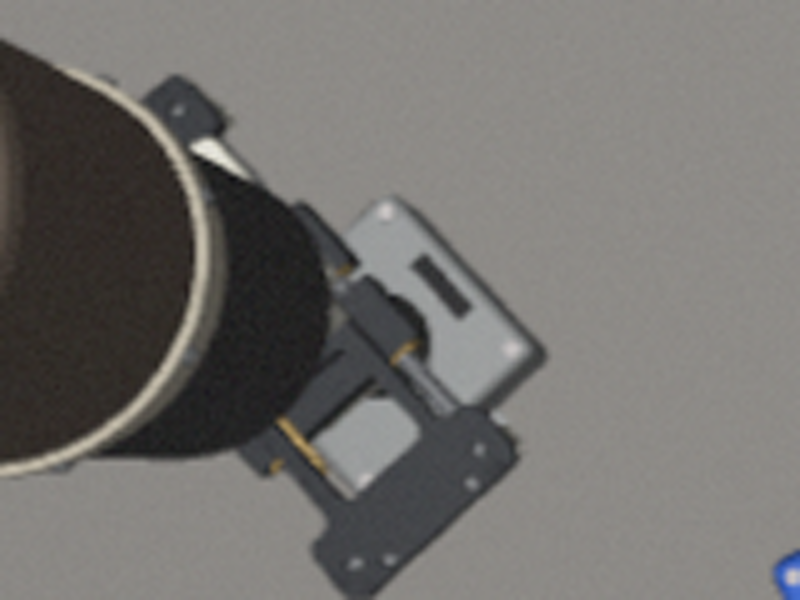

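The scene crop shows the green paddle leaning over the white dot, behind the fingers at (410,385). The 3 N at 45 mm above the box fits a lean of about 0.47. I'll push slightly further, hold over a second, then release by backing off fast.

Emit:
play_rows(
  plan=[
    [-0.25, 0, 0, 0, 0, 0],
    [0, 0, 0, 0, 0, 0],
    [0, 0, 0, 0, 0, 0],
    [0, 0, 0, 0, 0, 0],
    [0, 0, 0, 0, 0, 0],
    [0, 0, 0, 0, 0, 0],
    [0, 0, 0, 0, 0, 0],
    [0, 0, 0, 0, 0, 0],
    [0, 0, 0, 0, 0, 0],
    [0, 0, 0, 0, 0, 0],
    [0, 0, 0, 0, 0, 0],
    [0, 0, 0, 0, 0, 0],
    [0, 0, 0, 0, 0, 0],
    [0, 0, 0, 0, 0, 0],
    [0, 0, 0, 0, 0, 0],
    [0, 0, 0, 0, 0, 0],
    [0, 0, 0, 0, 0, 0],
    [0, 0, 0, 0, 0, 0],
    [0, 0, 0, 0, 0, 0],
    [0, 0, 0, 0, 0, 0],
  ],
)

```text
clock: 5.87
tool_pos: [0.4869, 0.1981, 0.1185]
orientation: [180.0, 0.0, -46.1]
force: [2.4, -3.0, -0.1]
opening: 0.0006
gripper_force: 1.4
```

Emit:
play_rows(
  plan=[
    [3, 0, 0, 0, 0, 0],
    [3, 0, 0, 0, 0, 0],
    [1.5, 0, 0, 0, 0, 0],
    [0, 0, 0, 0, 0, 0],
    [0, 0, -3, 0, 0, 0],
    [0, 0, -4, 0, 0, 0],
    [0, 0, -4, 0, 0, 0],
    [4, 0, -2, 0, 0, 0],
    [4, 0, 0, 0, 0, 0],
    [4, 0, 0, 0, 0, 0],
    [3, 0, 0, 0, 0, 0],
    [0, 0, 0, 0, 0, 0],
    [0, 0, 0, 0, 0, 0],
  ],
)

```text
clock: 6.95
tool_pos: [0.6413, 0.0374, 0.2462]
orientation: [180.0, 0.1, -46.2]
force: [0.4, 0.2, -0.1]
opening: 0.0006
gripper_force: 0.0
```

```bash
python3 - <<'E'
from h import *
print(get_obs()["force"])
s=snapshot("scene"); save(s,"sc3",k=1.5)
for t in("awning_toggle","vent_toggle","jar"):
    for r in spot_in("scene",t): print(t,np.round(r["position"],3),round(r["score"],2))
E
```

```text
[ 0.35126672  0.2457293  -0.0936931 ]
awning_toggle [0.504 0.193 0.117] 0.62
awning_toggle [0.803 0.011 0.118] 0.39
vent_toggle [ 0.592 -0.12   0.119] 0.72
vent_toggle [ 0.415 -0.225  0.114] 0.56
vent_toggle [ 0.382 -0.055  0.092] 0.49
jar [0.806 0.01  0.119] 0.78
```

View pics/sc3.png

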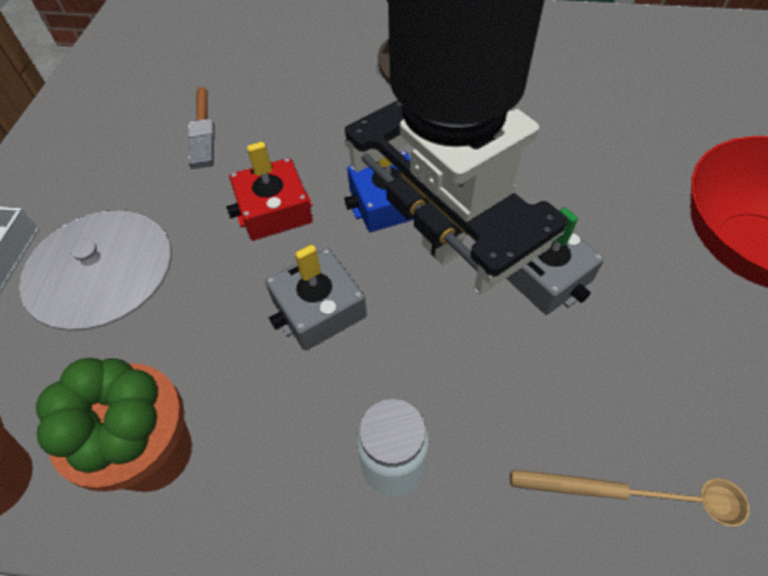

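The green toggle is upright again at (568,225). The yellow toggle and the jar haven't moved, and the arm is clear of everything.

```bash
python3 -c "
from plant import close_job
print(close_job())"
```

```text
the job is handed in; nothing more can be done
None
```

I pushed the green toggle over towards the white dot to a lean of about 0.5 rad (estimated from the push force), held it there for more than 1.5 s and let it spring back upright. The yellow toggle and the jar were not touched, and the job is handed in.

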